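# Cap the rinse tank with a cam-arm coupling

### The job

Close the instrument rinse tank: take the brass coupling cap by its knurled knob, push it gently but firmly onto the tank's upright grooved adaptor until it is fully home, and only then swing its two cam arms down one after another until each stops, so that the cap is locked on. Do not force the adaptor or the arms, let go at the end and leave the other things on the bench where they are.

Things in the scene. Friction and masses are not known exactly. Their poses are not given: they have to be found in the camera images.
- rinse_tank: fixed white tank 120x120x45 mm with a steel top plate 45 mm above the table; origin: centre of its underside on the table, z up. Keep the arm clear of the wall pillar behind and to the right of it (fixed, front face at x = 0.51, from y = -0.08 to 0.035, taller than the arm) and of the centrifuge behind it (front at x about 0.62, 0.30 m high)
- adaptor_top (a point): centre of the adaptor's flat top, 107 mm above the table; the top edge has a 2 mm chamfer
- seat (a point): point on the adaptor's axis, 71 mm above the table, where the coupling's origin lies when it is fully home. On the way the O-ring starts to drag about 6 mm before home (5 to 15 N), a sprung gasket adds up to 6 N over the last 3 mm, then comes a hard stop: press to 20 to 25 N. Friction holds the coupling there when let go.
- coupling: loose brass coupling cap, about 0.35 kg, 64 mm high, 52 mm diameter without its two arms, standing mouth down; origin: centre of its mouth (underside), z up through the closed top. Bore 38 mm diameter (1 mm slack all round on the adaptor), 36 mm deep with a rubber gasket at its roof. The arms stick out along its own +y and -y. It fits the adaptor at any yaw
- coupling_knob (a point): centre of the round knurled knob (28 mm diameter, from 47 to 64 mm above the coupling's mouth, 56 mm here). Grip it with the fingers on the coupling's own +x and -x sides, clear of the arms
- cam_a (a joint): steel arm with a red tip on the coupling's +y side, hinged about a level line along the coupling's x: 0 = open (sticks out, rising 40 degrees), grows as it swings down; 1.48 rad = closed on its stop (points 45 degrees below level, clear of the tank). Bar 14 mm wide, 6 mm thick, 50 mm long from the hinge. Its lobe enters the groove only when the coupling is nearly home
- cam_b (a joint): the same arm on the -y side, same values. Both hinges are stiff (0.12 N m) and stay where left: pressing straight down on the bar, 28 mm out from the hinge, takes about 4 to 10 N; at the stop the force rises sharply. More than 25 N on an arm is too much
- cam_a_hinge (a point): hinge point of cam_a: 24 mm along the coupling's +y from its axis, 20 mm above the mouth
- cam_b_hinge (a point): hinge point of cam_b: 24 mm along the coupling's -y, 20 mm above the mouth
- cam_a_tip (a point): centre of the red cross bar (11 mm thick) at the free end of cam_a, 48 mm from its hinge
- cam_b_tip (a point): the same on cam_b
- specimen_cup: bystander: white specimen cup with red-orange lid, 46 mm diameter, 59 mm high, loose; origin at the centre of its underside
- timer: bystander: round orange and white bench timer, 62 mm diameter, 44 mm high, loose; origin at the centre of its underside
- dropper_bottle: bystander: amber dropper bottle, 33 mm diameter, 102 mm high, loose; origin at the centre of its underside
- adaptor: fixed upright round grooved aluminium adaptor in the middle of the tank's plate; origin: centre of the tank's underside. Heights above the plate: neck 26 mm diameter up to 22 mm, collar 36 mm diameter 22 to 34 mm with a black O-ring at 30 mm, groove 26 mm diameter 34 to 50 mm, head 36 mm diameter 50 to 62 mm. Contact forces on it that add up to over 65 N (side forces count) are too much

How it is judged:
By the outcome, as a careful person would: the job done as asked, in the order asked, and still so for the second after the job is handed in, with the robot touching nothing.
It also fails if it takes over 61 s, if anything falls off the work surface, if the arm or the gripper's body presses on something with over 40 N, if the wrist force passes 120 N, or if a joint passes its speed limit or range.

### The arm

A 6-joint arm with a two-finger parallel gripper is mounted at the origin on a cart in front of the work surface, level with it; the furniture and walls round the work are solid. World frame = base frame: x ahead of the robot, y to its left, z up, the work surface at z = 0. Lengths are in mm, angles in rad, forces in N, time in s.
With the tool pointing down it reaches from about 300 to 875 mm from the base axis. Payload 6.4 kg.
Tool frame: the origin (TCP) lies at the very end of the fingers, on their centre line; the grasp point (between the pads) lies 19 mm behind it; z points along the fingers, x is the direction in which the jaws open and shut, and the axes are right-handed (so a half turn about z gives the same grasp; the last joint's range is limited). The gripper opens to 88 mm and grips with 3 to 60 N. Pads are 18 mm wide; open, the fingers measure 123 mm over their backs; the gripper's body (75 mm by 187 mm) begins 45 mm behind the grasp point.
Start: joints at [1.005, 0.181, 1.607, -0, 1.354, -0.206], TCP at [202.439, 538.2, 238.714] pointing down, gripper open.
Joint ranges: [-2.99, 2.99], [-0.89, 2.07], [0.3, 2.58], [-1.14, 4.28], [0, 2.63], [-3.12, 3.12]. Speed limits (rad/s): [2.57, 2.57, 3.01, 3.14, 3.14, 3.14].

### API

Orientations are given as a rotation vector (axis times angle).
In Python, from cell import bot gives the robot as it stands. Calls block until the motion is done:
- bot.move_to(position, orientation): joint-space move of the TCP to a pose.
- bot.move_linear(position, feed=150, frame=None, until_force=None): straight line of the TCP; frame=None keeps the orientation; feed is the mean speed in mm/s. With until_force (N) it stops when the force on the tool has changed by that much, and returns True; else False.
- bot.move_j(angles): joint-space move.
- bot.move_gripper(opening): opening from 0.0 (shut) to 1.0 (fully open); the grip force is fixed at half the most; returns when the fingers have stopped.
- bot.dwell(seconds).
- bot.ik(position, orientation): joint angles nearest the present ones, or None.
- bot.capture(name): name is "scene" or "side" or "wrist"; returns a dict with "color" (480x640x3 uint8, red, green, blue), "camera_matrix" (3x3 intrinsics, pixels), "k1" (the pictures are not rectified: a ray, as slopes to the right and down, at radius r is drawn at 1 + k1 r^2 times it, then the intrinsics apply), "origin" and "attitude" of the camera in the world. Camera axes: x right, y down, z forward; pixel columns grow to the right and rows downward; lengths in mm; the calibration is good to about 2 mm. A picture is of the moment at which its call begins. There is no depth.
A pose or a line that the arm cannot do raises bot.MotionError and nothing moves.
- bot.job_done(): hands the job in, once; it reports no verdict.
Readings, each from a call of its own:
- bot.current_time_s(): time.
- bot.current_q(): joint angles.
- bot.current_dq(): joint speeds.
- bot.current_joint_efforts(): joint torques, N m.
- bot.current_tcp_pos(): TCP position.
- bot.current_ee_rot(): TCP orientation.
- bot.current_ft_force(): force on the tool from outside, world axes, zero at the start.
- bot.current_ft_torque(): the same for the moment, N m.
- bot.current_width(): opening from 0.0 (shut) to 1.0 (fully open).
Only numpy, scipy, OpenCV 4.12 (cv2) and the standard library are available. Lean on these libraries where they do the work, as an engineer would, in place of code of your own. Each camera call takes 0.05 s, during which the arm holds its last target.

## Working session

There is one attempt and no reset: what is moved stays moved. The work goes in short steps, each a Python script; the robot and the scene stay as the last script left them, time stands still between calls to the robot, and variables do not carry over. Pictures are saved under pics/ and viewed, and the job is handed in when it is done.

```bash
ls; mkdir -p pics
python3 - <<'E'
from cell import bot
import cv2,pickle
for n in ["scene","side","wrist"]:
    c=bot.capture(n); pickle.dump(c,open(f"pics/{n}0.pkl","wb"))
    cv2.imwrite(f"pics/{n}0.png",c["color"][:,:,::-1])
    print(n,c["camera_matrix"],c["k1"],c["origin"],c["attitude"])
print(bot.current_time_s(),bot.current_ee_rot(),bot.current_ft_force())
E
```

```text
pics
scene [[456.16088418   0.         319.49486126]
 [  0.         456.16088418 241.19935683]
 [  0.           0.           1.        ]] -0.04124833278437174 [  42.58513189 -442.03420386  707.89572861] [-2.16077458  0.72628078 -0.34662228]
side [[599.57538728   0.         315.18035476]
 [  0.         599.57538728 244.26554564]
 [  0.           0.           1.        ]] -0.05703292965692423 [ 239.18940778 1485.08426596  692.8859656 ] [-0.26781678  2.5439775  -1.64404896]
wrist [[379.87642598   0.         320.03719088]
 [  0.         379.87642598 237.19372031]
 [  0.           0.           1.        ]] -0.0361589043254128 [139.47861986 562.45893446 383.57145178] [2.39639188 1.65878386 0.22042942]
0.15 [ 2.58259181e+00  1.78787779e+00 -1.90995448e-03] [-0.11956699 -1.72074146  0.3543807 ]
```

View pics/scene0.png

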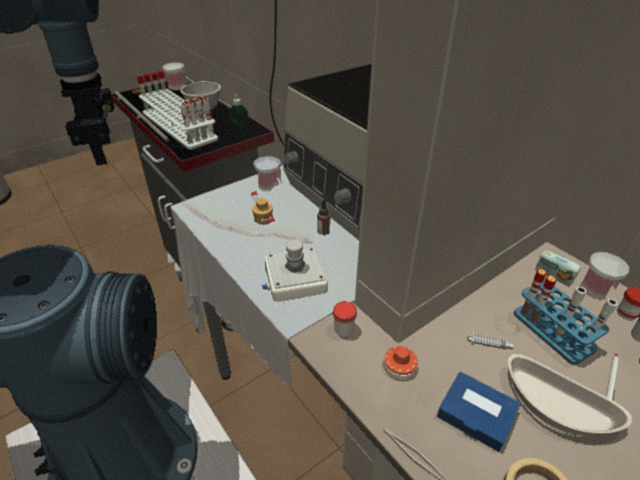

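View pics/side0.png

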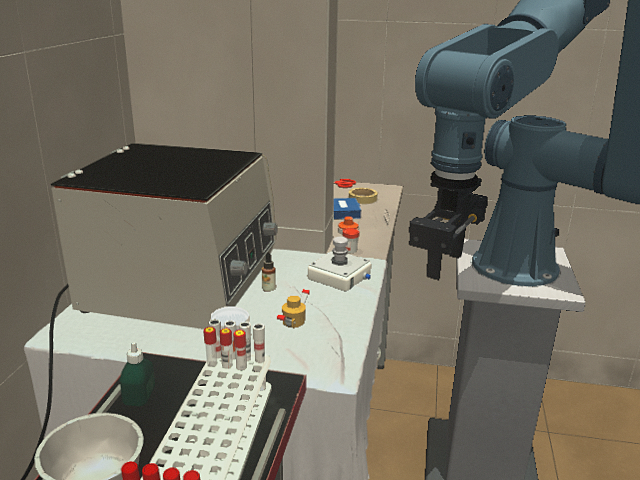

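View pics/wrist0.png

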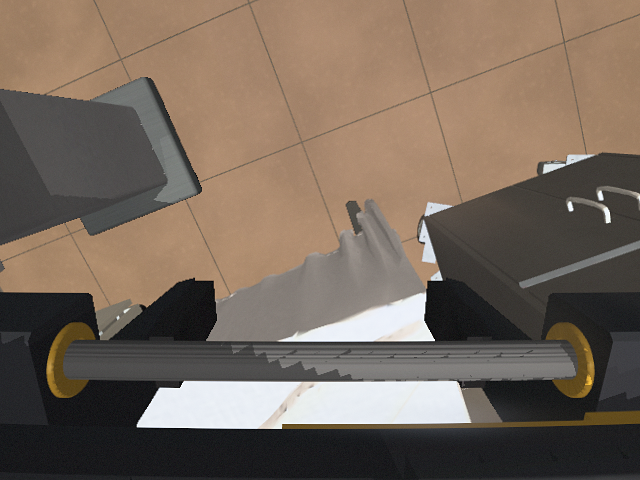

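The scene view shows the coupling at about (262,211) and the adaptor at (294,250). In the side view they are at (293,312) and (340,250). Next I'll enlarge these areas.

```bash
cat > h.py <<'E'
import numpy as np,cv2,pickle
from scipy.spatial.transform import Rotation as R
from scipy.optimize import least_squares
def load(n): return pickle.load(open(f"pics/{n}.pkl","rb"))
def proj(c,P):
    P=np.atleast_2d(P).astype(float)
    p=(P-c["origin"])@R.from_rotvec(c["attitude"]).as_matrix()
    s=p[:,:2]/p[:,2:]; r2=(s**2).sum(1,keepdims=True)
    s=s*(1+c["k1"]*r2); K=c["camera_matrix"]
    return np.c_[s[:,0]*K[0,0]+K[0,2],s[:,1]*K[1,1]+K[1,2]]
def ray(c,uv):
    K=c["camera_matrix"]
    u=cv2.undistortPoints(np.array([[uv]],float),K,np.array([c["k1"],0,0,0.]))[0,0]
    d=R.from_rotvec(c["attitude"]).as_matrix()@np.r_[u,1]
    return np.array(c["origin"]),d/np.linalg.norm(d)
def atz(c,uv,z):
    o,d=ray(c,uv); return o+d*(z-o[2])/d[2]
def tri(obs):
    A=np.zeros((3,3));b=np.zeros(3)
    for c,uv in obs:
        o,d=ray(c,uv);M=np.eye(3)-np.outer(d,d);A+=M;b+=M@o
    return np.linalg.solve(A,b)
def snap(bot,n,tag):
    c=bot.capture(n);pickle.dump(c,open(f"pics/{tag}.pkl","wb"))
    cv2.imwrite(f"pics/{tag}.png",c["color"][:,:,::-1]);return c
def crop(tag,x0,y0,x1,y1,s,out):
    i=load(tag)["color"][y0:y1,x0:x1,::-1]
    cv2.imwrite(f"pics/{out}.png",cv2.resize(i,None,fx=s,fy=s,interpolation=cv2.INTER_CUBIC))
E
python3 -c "
from h import *
crop('scene0',230,180,340,300,5,'sc_a')
crop('side0',255,225,385,335,6,'si_a')
"
```

```text
(no output)
```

View pics/sc_a.png

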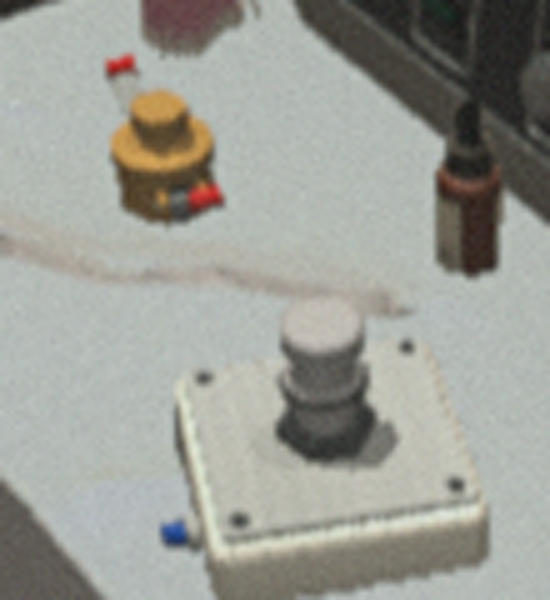

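View pics/si_a.png

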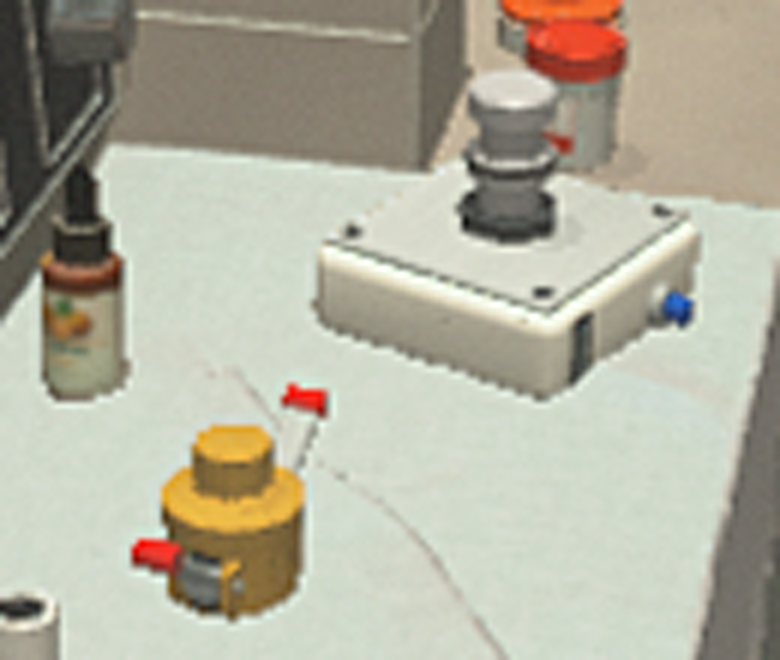

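Run:
```python
from h import *
np.set_printoptions(precision=1,suppress=True)
S,D=load('scene0'),load('side0')
cs=lambda x,y:(230+x/5,180+y/5)
cd=lambda x,y:(255+x/6,225+y/6)
def t(n,a,b):
    P=tri([(S,cs(*a)),(D,cd(*b))]); print(n,P,proj(S,P)-cs(*a),proj(D,P)-cd(*b)); return P
ad=t('adtop',(322,312),(514,86))
kt=t('knobtop',(160,104),(233,440))
t1=t('tip far',(121,65),(157,554))
t2=t('tip near',(206,195),(305,400))
print(atz(S,cs(322,312),107),atz(D,cd(514,86),107))
print(atz(S,cs(160,104),64),atz(D,cd(233,440),64))
d=t1-t2;print(np.degrees(np.arctan2(d[1],d[0])),np.linalg.norm(d[:2]),(t1+t2)/2)
t('bottle top',(467,112),(83,172))
for n,a in [('c1',(203,377)),('c2',(406,346)),('c3',(456,485)),('c4',(239,520))]: print(n,atz(S,cs(*a),45))
```

```text
adtop [441.6 170.1 107.3] [[-0.7  0.6]] [[-0.6 -0.4]]
knobtop [502.1 400.6  62.5] [[-0.2  0.1]] [[-0.2 -0.1]]
tip far [514.2 461.   49.5] [[-0.1  0.1]] [[-0.2 -0.1]]
tip near [489.3 339.6  47.4] [[-0.2  0.1]] [[-0.2 -0.1]]
[444.  171.2 107. ] [439.9 171.5 107. ]
[501.6 398.9  64. ] [500.9 403.7  64. ]
78.3950117978994 123.98087987029137 [501.8 400.3  48.5]
bottle top [593.2 265.4  95. ] [[ 0.2 -0.3]] [[0.3 0.2]]
c1 [417.6 229.   45. ]
c2 [501.8 192.   45. ]
c3 [465.1 106.8  45. ]
c4 [381.1 144.1  45. ]
```

Run:
```python
from h import *
from cell import bot
np.set_printoptions(precision=3,suppress=True)
W=load('wrist0'); T=R.from_rotvec(bot.current_ee_rot()).as_matrix(); p=bot.current_tcp_pos()
print(T)
Rc=R.from_rotvec(W['attitude']).as_matrix()
print('cam in tool',T.T@(W['origin']-p)); print(T.T@Rc)
for d in (0,50,100,150): print(d,proj(W,p+T@[0,0,d]))
# candidate orientations: jaw x along -11.6deg, tool z down
for yaw in (-11.6,168.4):
    x=np.array([np.cos(np.radians(yaw)),np.sin(np.radians(yaw)),0]);z=np.array([0,0,-1.]);M=np.c_[x,np.cross(z,x),z]
    rv=R.from_matrix(M).as_rotvec()
    for P in ([502,400.3,160],[441.5,171,200],[441,171,120],[453,230,80],[429,112,80]):
        print(yaw,P,bot.ik(P,rv))
```

```text
[[ 0.352  0.936 -0.001]
 [ 0.936 -0.352 -0.001]
 [-0.001 -0.    -1.   ]]
cam in tool [   0.756  -67.42  -145.522]
[[ 1.    -0.     0.   ]
 [ 0.     0.965  0.263]
 [-0.    -0.263  0.965]]
0 [[318.151 301.536]]
50 [[318.562 262.356]]
100 [[318.817 237.988]]
150 [[318.992 221.382]]
-11.6 [502, 400.3, 160] [ 0.489  0.401  1.495 -0.     1.246  0.691]
-11.6 [441.5, 171, 200] [ 0.118 -0.01   1.895 -0.     1.257  0.321]
-11.6 [441, 171, 120] [ 0.118  0.102  1.96  -0.     1.08   0.321]
-11.6 [453, 230, 80] [ 0.236  0.242  1.893 -0.     1.007  0.438]
-11.6 [429, 112, 80] [-0.014  0.109  2.052 -0.     0.98   0.189]
168.4 [502, 400.3, 160] [ 0.489  0.401  1.495 -0.     1.246 -2.45 ]
168.4 [441.5, 171, 200] [ 0.118 -0.01   1.895 -0.     1.257 -2.821]
168.4 [441, 171, 120] [ 0.118  0.102  1.96  -0.     1.08  -2.821]
168.4 [453, 230, 80] [ 0.236  0.242  1.893 -0.     1.007 -2.703]
168.4 [429, 112, 80] [-0.014  0.109  2.052 -0.     0.98  -2.953]
```

```bash
cat >> h.py <<'E'
def ori(yaw,tilt=0):
    a=np.radians(yaw);x=np.array([np.cos(a),np.sin(a),0]);z=np.array([0,0,-1.])
    M=np.c_[x,np.cross(z,x),z]
    return (R.from_rotvec(np.radians(tilt)*x)*R.from_matrix(M)).as_rotvec()
E
python3 - <<'E'
from h import *
from cell import bot
t0=bot.current_time_s()
bot.move_to([502,400.3,150],ori(-11.6))
snap(bot,'wrist','w1'); print(bot.current_time_s()-t0,bot.current_tcp_pos())
E
```

```text
1.3417000000000001 [501.21861461 401.30074528 150.42687264]
```

View pics/w1.png

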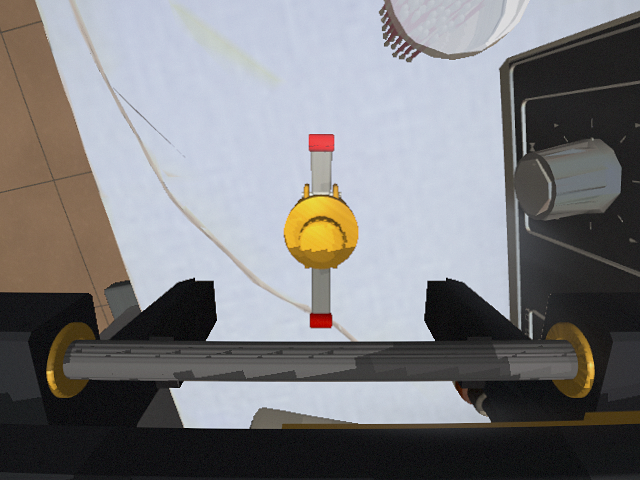

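The wrist view shows the coupling nearly aligned with the jaws: cap at (321,232), red tips at (321,142) and (320,321). Next is a crop.

```bash
python3 -c "
from h import *
crop('w1',260,125,390,345,3.5,'w1a')
"
```

```text
(no output)
```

View pics/w1a.png

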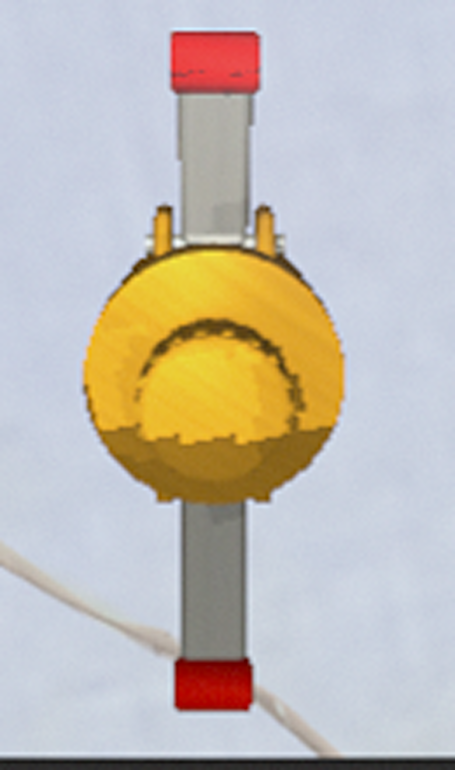

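Run:
```python
from h import *
np.set_printoptions(precision=1,suppress=True)
from cell import bot
print(bot.current_tcp_pos(),R.from_rotvec(bot.current_ee_rot()).as_matrix()[:,0])
W=load('w1')
c=lambda x,y:(260+x/3.5,125+y/3.5)
print('shoulder',atz(W,c(213.5,374),47)); print('knob',atz(W,c(218,407),64))
a=atz(W,c(216,62),53);b=atz(W,c(213,685),53);print(a,b,(a+b)/2,np.linalg.norm(a-b),np.degrees(np.arctan2(*(a-b)[1::-1])))
```

```text
[501.2 401.3 150.4] [ 1.  -0.2  0. ]
shoulder [502.9 405.1  47. ]
knob [503.4 403.1  64. ]
[515.1 462.6  53. ] [490.3 343.1  53. ] [502.7 402.9  53. ] 122.03100096497002 78.27920749421966
```

Run:
```python
from h import *
from cell import bot
bot.move_to([441.5,171,193],ori(-11.6)); bot.dwell(0.2)
snap(bot,'wrist','w2'); print(bot.current_time_s(),bot.current_tcp_pos())
crop('w2',230,130,410,330,3.5,'w2a')
```

```text
2.6917 [441.62835904 171.79292311 192.72237251]
```

View pics/w2a.png

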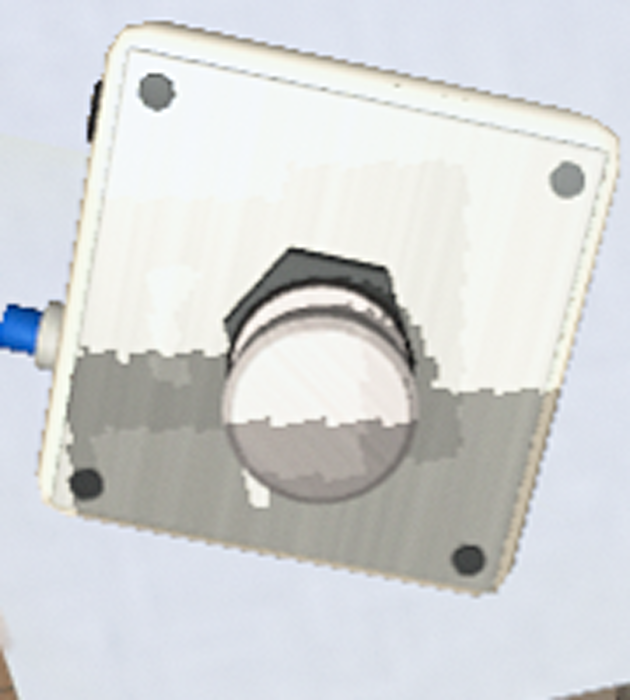

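Run:
```python
from h import *
np.set_printoptions(precision=1,suppress=True)
W=load('w2');c=lambda x,y:(230+x/3.5,130+y/3.5)
print(atz(W,c(319.5,406),105))
s=np.array([atz(W,c(*p),45.5) for p in [(156,91),(567,180),(468,560),(87,484)]]);print(s,s.mean(0),np.linalg.norm(s[0]-s[2]),np.linalg.norm(s[1]-s[3]))
# fit circle z105 r18 to silhouette extremes
def ov(tag,circs,x0,y0,x1,y1,sc,out):
    C=load(tag);i=cv2.resize(C['color'][y0:y1,x0:x1,::-1],None,fx=sc,fy=sc,interpolation=cv2.INTER_CUBIC)
    th=np.linspace(0,2*np.pi,80)
    for (x,y,z,r) in circs:
        P=np.c_[x+r*np.cos(th),y+r*np.sin(th),0*th+z];q=((proj(C,P)-[x0,y0]+.5)*sc-.5)
        cv2.polylines(i,[np.round(q*8).astype(int)],True,(0,255,0),1,cv2.LINE_AA,3)
    cv2.imwrite(f'pics/{out}.png',i)
a=atz(W,c(319.5,406),105)
ov('w2',[(a[0],a[1],105,18),(a[0],a[1],107,16)],250,200,390,290,5,'w2o')
ov('w1',[(502.9,403.2,47,26),(502.9,403.2,64,14)],250,180,390,290,5,'w1o')
```

```text
[442.3 170.6 105. ]
[[418.4 229.9  45.5]
 [502.6 193.2  45.5]
 [465.9 108.8  45.5]
 [381.9 145.5  45.5]] [442.2 169.4  45.5] 130.07613297046157 129.81193898792242
```

View pics/w2o.png

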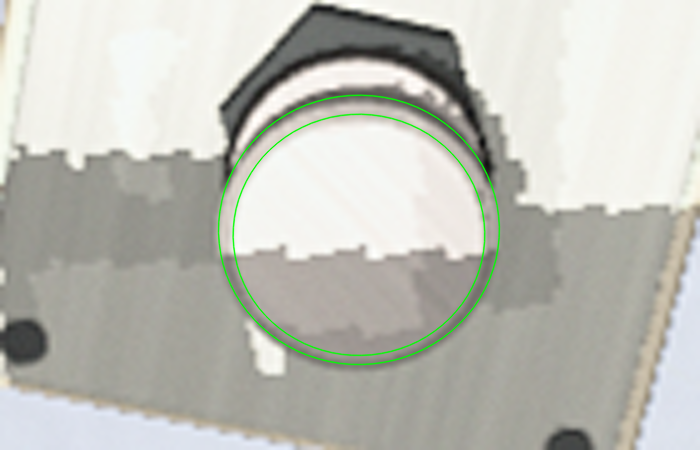

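View pics/w1o.png

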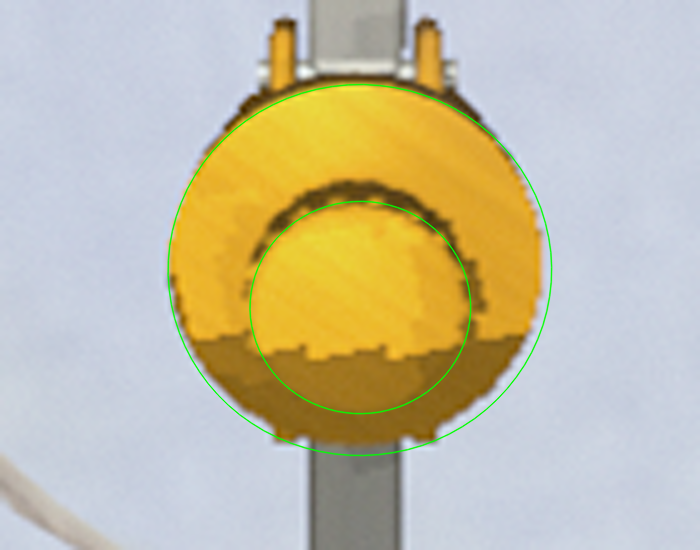

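Run:
```python
from h import *
from cell import bot
np.set_printoptions(precision=2,suppress=True)
bot.move_to([502.7,403.5,110],ori(-11.6)); bot.dwell(0.15)
f0=bot.current_ft_force();print(bot.current_tcp_pos(),f0)
print(bot.move_linear([502.7,403.5,50],feed=60,until_force=6)); 
print('down',bot.current_tcp_pos(),bot.current_ft_force())
bot.move_gripper(0.0); bot.dwell(.2)
print('grip',bot.current_width()*88,bot.current_tcp_pos(),bot.current_ft_force(),bot.current_time_s())
snap(bot,'wrist','w3');snap(bot,'scene','s3')
```

```text
[503.61 402.42 111.21] [ 0.78 -0.52 -0.17]
False
down [502.44 403.55  50.13] [-1.37  0.31 -0.42]
grip 27.066927736141526 [502.56 403.57  50.05] [-4.89  0.97  1.32] 6.1417
```

View pics/w3.png

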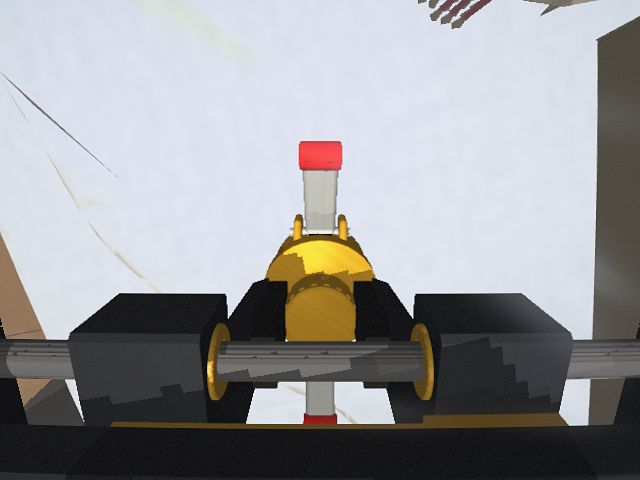

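Run:
```python
from h import *
from cell import bot
np.set_printoptions(precision=2,suppress=True)
W=load('w3');T=R.from_rotvec(bot.current_ee_rot()).as_matrix();p=bot.current_tcp_pos()
# model: predicted pixel of features for coupling at tool offset (dx,dy)
def feats(x,y,yaw=78.4):
    u=np.array([np.cos(np.radians(yaw)),np.sin(np.radians(yaw)),0]);v=np.array([u[1],-u[0],0]);o=np.array([x,y,0])
    tip=o+u*60.8+[0,0,50.9]
    return proj(W,[tip-v*8,tip+v*8,tip, o+v*26+[0,0,45],o-v*26+[0,0,45],o+u*26+[0,0,45],o+[0,0,64],o+v*14+[0,0,64],o-v*14+[0,0,64]])
for q in [(502.56,403.57),(502.56,404.6),(503.2,403.5)]: print(q);print(feats(*q))
crop('w3',240,130,400,350,3.5,'w3a')
```

```text
(502.56, 403.57)
[[298.34 154.67]
 [341.17 154.66]
 [319.75 154.65]
 [380.19 298.22]
 [259.47 298.21]
 [319.8  240.1 ]
 [319.77 319.  ]
 [356.38 318.97]
 [283.16 318.96]]
(502.56, 404.6)
[[297.75 151.91]
 [340.65 151.9 ]
 [319.2  151.9 ]
 [379.81 296.06]
 [258.88 296.05]
 [319.3  237.74]
 [319.22 316.6 ]
 [355.9  316.58]
 [282.55 316.57]]
(503.2, 403.5)
[[300.05 154.5 ]
 [342.89 154.5 ]
 [321.47 154.49]
 [381.68 298.09]
 [260.95 298.08]
 [321.36 239.96]
 [321.44 318.85]
 [358.06 318.83]
 [284.83 318.82]]
```

View pics/w3a.png

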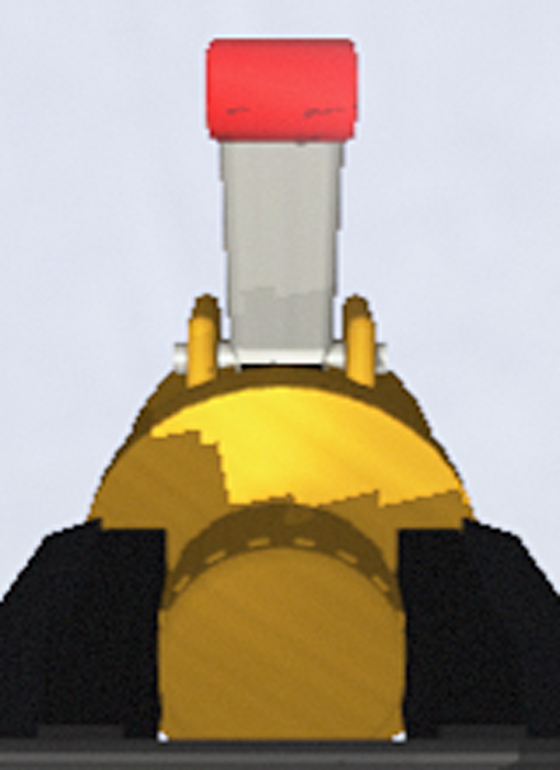

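The far tip and the knob sit within 0.5 mm of the model, so the grasp is good. Now I'll lift the cap and carry it over the adaptor.

Run:
```python
from h import *
from cell import bot
np.set_printoptions(precision=2,suppress=True)
bot.move_linear([502.6,403.6,185],feed=120)
bot.move_to([441.8,171.0,178],ori(-11.6)); bot.dwell(0.4)
snap(bot,'wrist','w4');snap(bot,'scene','s4');snap(bot,'side','d4')
print(bot.current_width()*88,bot.current_tcp_pos(),bot.current_ft_force(),bot.current_ft_torque(),bot.current_time_s())
crop('w4',240,130,400,350,2,'w4a'); crop('s4',240,180,350,310,3,'s4a'); crop('d4',280,180,400,310,3,'d4a')
i=[cv2.resize(cv2.imread(f'pics/{n}.png'),None,fx=1,fy=1)[:390] for n in('w4a','s4a','d4a')]
i=[cv2.copyMakeBorder(k,0,400-k.shape[0],0,0,0) for k in i]
o=np.hstack(i);print(o.shape);cv2.imwrite('pics/m4.png',o if o.shape[1]<=800 else cv2.resize(o,(800,int(400*800/o.shape[1]))))
```

```text
27.272946375158867 [441.8  171.16 177.94] [ 0.58  0.96 -4.05] [-0.01  0.04  0.04] 9.0167
(400, 1010, 3)
```

View pics/m4.png

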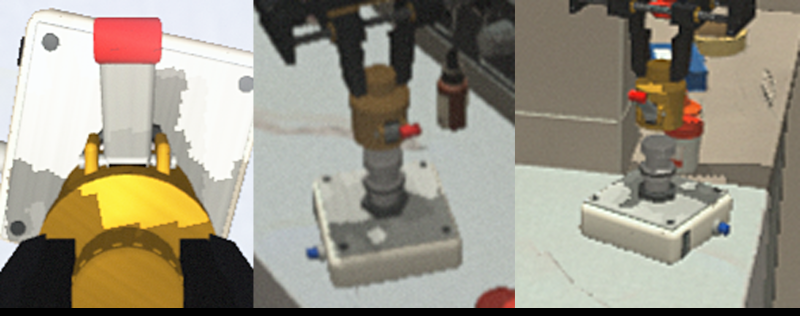

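Both views show the cap upright over the adaptor, and it hasn't slipped. I'll lower it with a force limit.

Run:
```python
from h import *
from cell import bot
np.set_printoptions(precision=2,suppress=True)
print(bot.move_linear([441.8,171.0,160],feed=40,until_force=6),bot.current_tcp_pos(),bot.current_ft_force())
print(bot.move_linear([441.8,171.0,150],feed=15,until_force=6),bot.current_tcp_pos(),bot.current_ft_force(),bot.current_time_s())
```

```text
False [441.73 170.96 159.83] [ 0.61 -0.44 -3.63]
False [441.87 171.01 150.05] [ 0.21 -0.37 -4.84] 10.4333
```

Run:
```python
from h import *
from cell import bot
np.set_printoptions(precision=2,suppress=True)
print(bot.move_linear([441.8,171.0,129],feed=20,until_force=6),bot.current_tcp_pos(),bot.current_ft_force(),bot.current_time_s())
for z in (126,124,122.5,121.5):
    r=bot.move_linear([441.8,171.0,z],feed=8,until_force=27)
    print(z,r,bot.current_tcp_pos(),bot.current_ft_force(),bot.current_width()*88)
    if r or bot.current_ft_force()[2]>17: break
print(bot.current_time_s())
```

```text
False [441.94 171.02 129.14] [-0.22 -0.05 -3.71] 11.6333
126 False [442.03 170.98 126.15] [ 0.36 -0.28 -2.84] 26.800536198360238
124 False [442.14 170.98 124.17] [ 1.51 -1.34 -0.08] 26.722052483678116
122.5 False [442.15 170.95 122.67] [ 0.85 -0.32  0.76] 26.813225714824306
121.5 False [442.13 170.98 121.65] [ 2.17 -0.79  3.  ] 26.834791467458814
13.1667
```

Run:
```python
from h import *
from cell import bot
np.set_printoptions(precision=2,suppress=True)
z=121.5
while z>114:
    z-=0.5
    f=bot.current_ft_force()[2]
    r=bot.move_linear([441.8,171.0,z],feed=5,until_force=max(21-f,2))
    f=bot.current_ft_force()
    print(z,r,bot.current_tcp_pos(),f)
    if f[2]>18.5: break
print(bot.current_time_s(),bot.current_width()*88)
snap(bot,'wrist','w5');snap(bot,'scene','s5');snap(bot,'side','d5')
crop('w5',220,130,420,370,3,'w5a')
```

```text
121.0 False [442.15 170.95 121.22] [ 1.11 -1.69  4.42]
120.5 False [442.15 170.93 120.95] [ 0.8  -1.11  7.83]
120.0 False [442.16 170.95 120.91] [-1.7  -1.44 10.5 ]
119.5 False [442.2  170.94 120.88] [-3.7  -3.28 16.08]
119.0 False [442.2  170.96 120.83] [-5.44 -3.17 20.01]
14.4167 27.269772240556602
```

View pics/w5a.png

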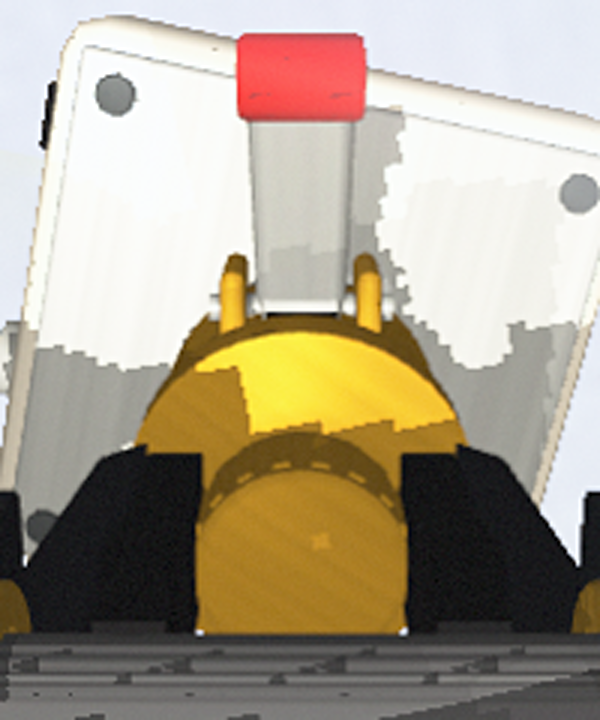

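The cap met a hard stop at TCP z 120.9. That puts the mouth at 70.9 mm, where home is 71, and the net press was about 24 N. I'll release it and check.

Run:
```python
from h import *
from cell import bot
np.set_printoptions(precision=2,suppress=True)
bot.move_gripper(1.0)
print(bot.current_tcp_pos(),bot.current_ft_force(),bot.current_time_s())
bot.move_linear([441.8,171.0,195],feed=120); bot.dwell(.15)
bot.move_gripper(0.0)
snap(bot,'wrist','w6');snap(bot,'scene','s6');snap(bot,'side','d6')
print(bot.current_tcp_pos(),bot.current_ft_force(),bot.current_time_s(),bot.current_width())
crop('w6',240,120,400,340,2.2,'w6a'); crop('s6',250,190,350,310,4,'s6a'); crop('d6',290,190,400,310,4,'d6a')
i=[cv2.imread(f'pics/{n}.png') for n in('w6a','s6a','d6a')]
i=[cv2.copyMakeBorder(k,0,484-k.shape[0],0,0,0) for k in i]
o=np.hstack(i);cv2.imwrite('pics/m6.png',cv2.resize(o,(800,int(484*800/o.shape[1]))))
```

```text
[441.83 171.01 119.02] [-0.39  0.33  0.39] 15.5583
[441.81 171.01 195.02] [ 0.22 -0.47  0.89] 17.9417 0.004748304507949074
```

View pics/m6.png

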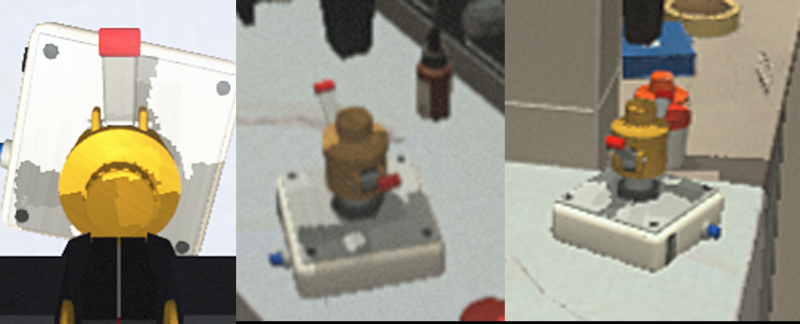

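View pics/w6.png

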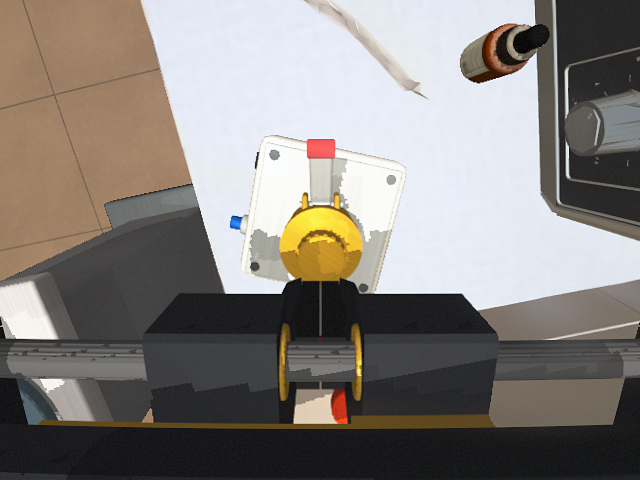

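Run:
```python
from h import *
from cell import bot
np.set_printoptions(precision=2,suppress=True)
W=load('w6');u=np.array([.203,.979,0]);o=np.array([442.1,170.6,0])
for zm in (71,73): print(zm,proj(W,[o+u*60.8+[0,0,zm+50.9],o+[0,0,zm+64]]),proj(load('s6'),o+[0,0,zm+64]),proj(load('d6'),o+[0,0,zm+64]))
p=o+u*50
bot.move_to([p[0],p[1],145],ori(-11.6)); bot.dwell(.15)
print(bot.current_tcp_pos(),bot.current_ft_force())
for z in (120,105,92,84):
    r=bot.move_linear([p[0],p[1],z],feed=18,until_force=14)
    f=bot.current_ft_force();print(z,r,bot.current_tcp_pos(),f,bot.current_time_s())
    if r or f[2]>14: break
```

```text
71 [[320.74 148.36]
 [320.53 258.54]] [[293.35 232.28]] [[340.13 228.44]]
73 [[320.74 148.49]
 [320.53 259.66]] [[293.31 231.51]] [[340.16 227.67]]
[452.99 219.13 146.14] [-0.06 -0.15  0.74]
120 False [452.26 219.5  120.03] [-0.93  1.01  3.06] 20.0167
105 False [452.23 219.46 104.93] [0.63 0.99 2.19] 21.0
92 False [452.34 219.81  91.96] [0.92 3.68 3.95] 21.875
84 False [452.15 219.03  83.86] [-0.31 -0.09  3.92] 22.4667
```

Run:
```python
from h import *
from cell import bot
np.set_printoptions(precision=2,suppress=True)
u=np.array([.203,.979,0]);p=np.array([442.1,170.6,0])+u*50
z=84
while z>69:
    z-=1
    f=np.linalg.norm(bot.current_ft_force())
    r=bot.move_linear([p[0],p[1],z],feed=8,until_force=max(17-f,3))
    f=bot.current_ft_force();print(z,r,bot.current_tcp_pos(),f)
    if np.linalg.norm(f)>14.5: break
print(bot.current_time_s())
```

```text
83 False [452.17 219.02  82.94] [ 0.04 -0.9   5.3 ]
82 False [452.24 219.04  82.01] [ 0.32 -0.44  5.28]
81 False [452.29 219.05  81.04] [0.58 0.17 5.84]
80 False [452.31 219.14  80.03] [ 0.23 -0.91  6.55]
79 False [452.38 219.2   79.07] [1.22 0.89 6.21]
78 False [452.39 219.2   78.05] [ 0.38 -0.29  5.72]
77 False [452.42 219.24  77.07] [0.29 0.73 5.93]
76 False [452.43 219.25  76.05] [-0.09  0.94  5.25]
75 False [452.43 219.29  75.06] [1.72 0.21 4.93]
74 False [452.57 219.44  74.26] [0.22 0.42 6.28]
73 False [452.72 219.53  73.48] [-0.04  0.98  7.17]
72 False [452.89 219.65  72.74] [-1.28  1.84  9.78]
71 False [453.07 219.77  71.83] [0.51 2.04 9.76]
70 False [453.22 219.93  71.12] [-0.99  1.55 11.78]
69 False [453.45 220.07  70.52] [-1.4   3.03 14.45]
26.5917
```

Run:
```python
from h import *
from cell import bot
np.set_printoptions(precision=2,suppress=True)
print(bot.current_ft_force(),bot.current_ft_torque(),bot.current_tcp_pos())
snap(bot,'scene','s7');snap(bot,'side','d7')
crop('s7',250,150,350,290,4,'s7a'); crop('d7',280,150,390,290,4,'d7a')
cv2.imwrite('pics/m7.png',np.hstack([cv2.imread(f'pics/{n}.png') for n in('s7a','d7a')])[:600])
```

```text
[-1.4   3.03 14.45] [ 0.28  0.39 -0.06] [453.45 220.07  70.52]
```

View pics/m7.png

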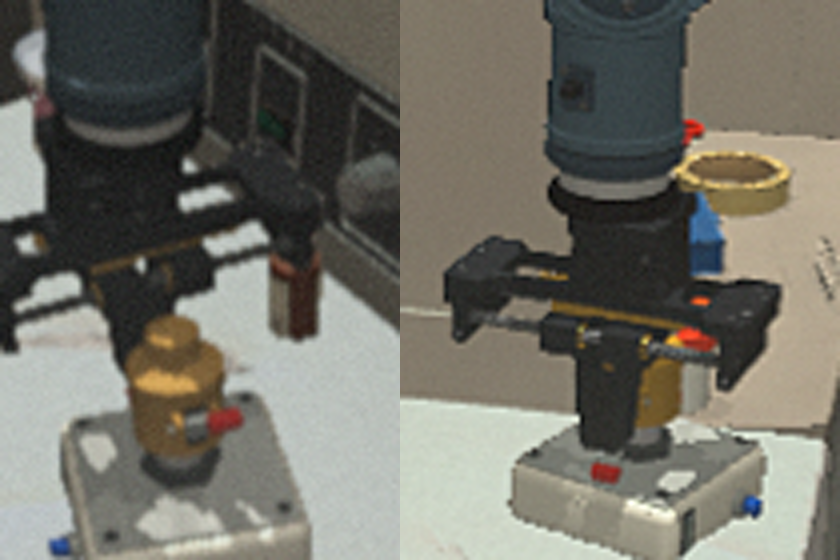

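Run:
```python
from h import *
np.set_printoptions(precision=1,suppress=True)
u=np.array([.203,.979,0]);v=np.array([.979,-.203,0]);o=np.array([442.1,170.6,71.])
D=load('d7')
for th in (1.2,1.3,1.4,1.48):
    a=np.radians(40)-th; P=o+u*(24+48*np.cos(a))+np.array([0,0,20+48*np.sin(a)])
    print(th,P,proj(D,[P,P-v*8,P+v*8]).ravel())
crop('d7',310,235,370,285,10,'d7b')
```

```text
1.2 [455.5 235.3  67.9] [329.2 264.6 332.4 265.2 326.1 263.9]
1.3 [455.  232.8  63.8] [329.6 265.7 332.7 266.3 326.4 265.1]
1.4 [454.4 230.   60. ] [330.  266.6 333.1 267.3 326.9 266. ]
1.48 [453.9 227.4  57.2] [330.4 267.3 333.5 267.9 327.3 266.6]
```

View pics/d7b.png

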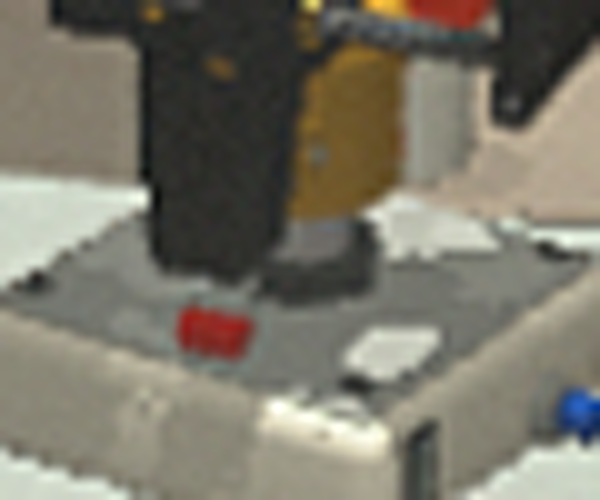

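Run:
```python
from h import *
from cell import bot
np.set_printoptions(precision=2,suppress=True)
p=bot.current_tcp_pos()
bot.move_linear([p[0],p[1]+1,145],feed=130)
bot.move_to([441.8,171.0,195],ori(-11.6)); bot.dwell(.15)
for n,t in(('wrist','w8'),('scene','s8'),('side','d8')): snap(bot,n,t)
print(bot.current_tcp_pos(),bot.current_ft_force(),bot.current_time_s())
u=np.array([.203,.979,0]);o=np.array([442.1,170.6,71.])
for th in (1.2,1.3,1.4,1.48,1.55):
    a=np.radians(40)-th; P=o+u*(24+48*np.cos(a))+np.array([0,0,20+48*np.sin(a)])
    print(th,proj(load('w8'),P),proj(load('d8'),P))
crop('w8',250,130,390,290,4,'w8a');crop('d8',310,205,370,285,6,'d8a')
```

```text
[441.18 171.44 193.83] [-0.41 -0.17  0.22] 28.1167
1.2 [[322.5  137.88]] [[329.21 264.56]]
1.3 [[322.47 141.49]] [[329.58 265.68]]
1.4 [[322.44 145.56]] [[330.01 266.63]]
1.48 [[322.42 149.11]] [[330.39 267.26]]
1.55 [[322.39 152.41]] [[330.76 267.7 ]]
```

View pics/w8a.png

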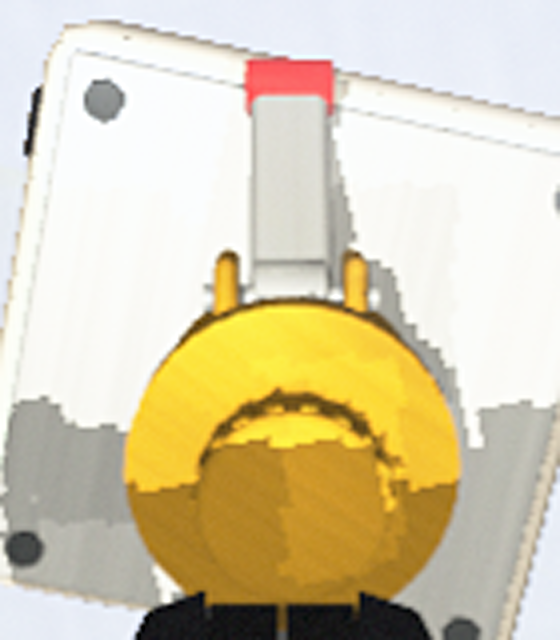

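View pics/d8a.png

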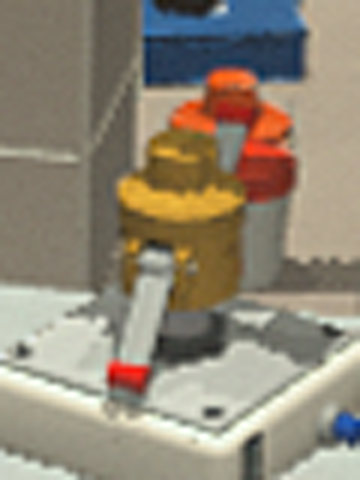

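The first arm is down: its red tip is at (322,151) in the wrist view, which matches 1.48 rad or slightly past. Next is the second arm.

```bash
cat > press.py <<'E'
from h import *
from cell import bot
import sys
np.set_printoptions(precision=2,suppress=True)
s=float(sys.argv[1]); rad=float(sys.argv[2]); ztop=[float(z) for z in sys.argv[3].split(',')]; zend=float(sys.argv[4])
u=np.array([.203,.979,0])*s;o=np.array([442.1,170.6,0]);p=o+u*rad
bot.move_to([p[0],p[1],145],ori(-11.6)); bot.dwell(.15)
print(bot.current_tcp_pos(),bot.current_ft_force())
def info(z,r):
    q=bot.current_tcp_pos();f=bot.current_ft_force();print(z,r,'rad %.2f z %.2f'%((q-o)@u,q[2]),f,'%.1f'%np.linalg.norm(f));return np.linalg.norm(f)
for z in ztop:
    r=bot.move_linear([p[0],p[1],z],feed=25,until_force=12); F=info(z,r)
    if r: break
while not r and z>zend:
    z-=1; r=bot.move_linear([p[0],p[1],z],feed=8,until_force=max(19-F,3)); F=info(z,r)
    if F>16.5: break
print(bot.current_time_s())
E
python3 press.py -1 50 118,100,84,77 66
```

```text
[433.05 122.28 146.05] [ 0.2  -0.28  0.62]
118.0 False rad 50.06 z 118.25 [-0.51 -0.95  2.82] 3.0
100.0 False rad 49.89 z 99.68 [ 0.92 -1.3   0.52] 1.7
84.0 False rad 49.48 z 84.24 [-0.68  0.27  6.01] 6.1
77.0 False rad 49.80 z 77.70 [-1.24 -2.17 10.04] 10.3
76.0 False rad 49.79 z 77.22 [-1.68 -2.01 14.71] 14.9
75.0 True rad 50.02 z 77.10 [-3.67 -2.52 10.81] 11.7
32.4583
```

Run:
```python
from h import *
from cell import bot
np.set_printoptions(precision=2,suppress=True)
print(bot.current_tcp_pos(),bot.current_ft_force())
snap(bot,'scene','s9')
p=bot.current_tcp_pos()
bot.move_linear([p[0],p[1]-1,145],feed=130)
bot.move_to([441.8,171.0,195],ori(168.4)); bot.dwell(.3)
for n,t in(('wrist','w10'),('scene','s10'),('side','d10')): snap(bot,n,t)
print(bot.current_tcp_pos(),bot.current_ft_force(),bot.current_time_s())
u=np.array([.203,.979,0]);o=np.array([442.1,170.6,71.])
for th in (1.2,1.3,1.4,1.48,1.55):
    a=np.radians(40)-th; P=o-u*(24+48*np.cos(a))+np.array([0,0,20+48*np.sin(a)])
    print(th,proj(load('w10'),P),proj(load('s10'),P))
print(proj(load('w10'),o+[0,0,64]))
crop('w10',250,130,390,290,4,'w10a');crop('s10',260,205,330,305,6,'s10a');crop('d10',310,205,370,285,6,'d10a')
```

```text
[433.41 121.31  77.1 ] [-3.67 -2.52 10.81]
[441.84 170.97 195.02] [0.37 0.55 0.57] 36.1917
1.2 [[319.81 134.03]] [[307.23 276.55]]
1.3 [[319.81 137.7 ]] [[306.75 277.23]]
1.4 [[319.81 141.81]] [[306.2  277.69]]
1.48 [[319.8  145.39]] [[305.7  277.89]]
1.55 [[319.8  148.71]] [[305.24 277.95]]
[[319.6 254.4]]
```

View pics/w10a.png

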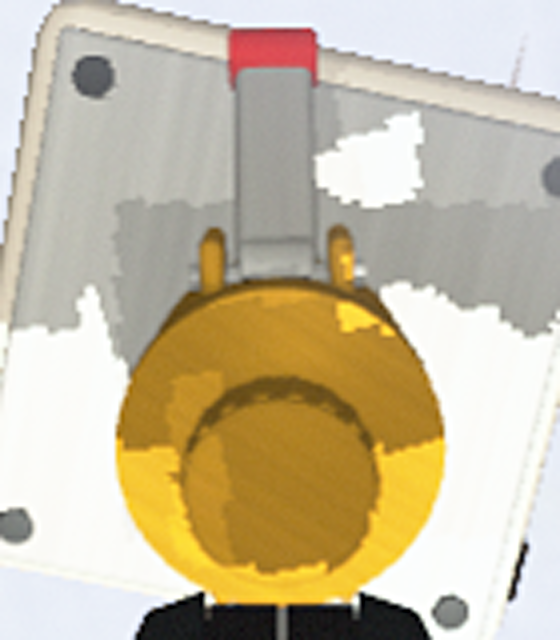

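View pics/s10a.png

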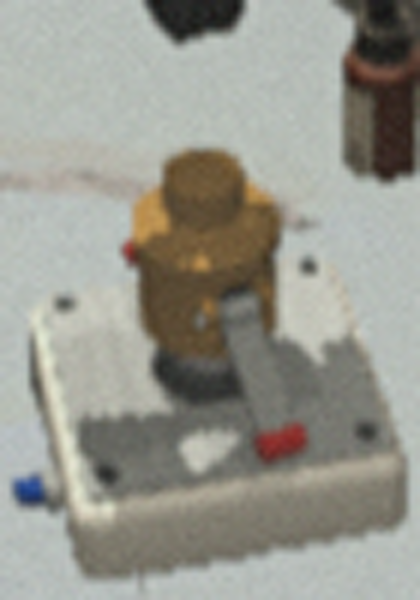

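View pics/d10a.png

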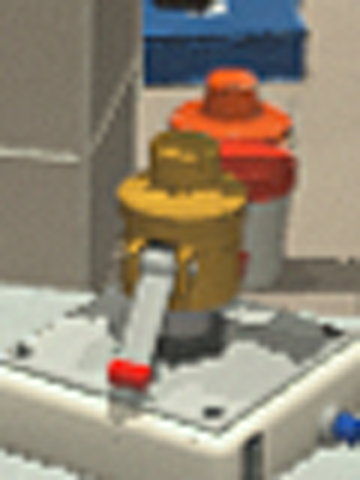

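Both arms look closed. B stopped sharply at z 77.1, but A went deeper and its stop was softer, so I'll re-press A gently to confirm it is on its stop.

```bash
sed -i 's/ori(-11.6)/ori(168.4)/' press.py; python3 press.py 1 50 90,81 70
python3 - <<'E'
from h import *
from cell import bot
np.set_printoptions(precision=2,suppress=True)
snap(bot,'side','d11'); crop('d11',310,205,370,285,6,'d11a')
print(bot.current_tcp_pos(),bot.current_ft_force())
E
```

```text
[453.02 219.14 146.18] [-0.55  0.03 -0.92]
90.0 False rad 50.03 z 90.10 [ 0.04 -0.07  0.33] 0.3
81.0 False rad 49.91 z 80.76 [ 0.38  0.14 -0.8 ] 0.9
80.0 False rad 49.98 z 80.03 [-0.04  0.15 -0.41] 0.4
79.0 False rad 49.96 z 78.95 [-0.2   0.57 -0.26] 0.7
78.0 False rad 49.97 z 77.96 [-0.41  0.18 -0.52] 0.7
77.0 False rad 49.98 z 76.92 [-0.23  0.4  -0.03] 0.5
76.0 False rad 50.07 z 76.12 [-0.53 -0.14  2.25] 2.3
75.0 False rad 50.13 z 75.27 [-0.25  0.8   4.66] 4.7
74.0 False rad 50.30 z 74.57 [-1.76  0.67  6.84] 7.1
73.0 False rad 50.45 z 73.89 [-1.93  0.64  9.58] 9.8
72.0 False rad 50.64 z 73.27 [-2.74  0.56 11.67] 12.0
71.0 False rad 50.81 z 72.60 [-4.06  0.82 14.56] 15.1
70.0 True rad 51.23 z 72.40 [-2.67  1.34 10.31] 10.7
42.55
[453.59 220.58  72.44] [-3.01  0.37 10.67]
```

Run:
```python
from h import *
from cell import bot
np.set_printoptions(precision=2,suppress=True)
p=bot.current_tcp_pos()
bot.move_linear([p[0],p[1]+1,150],feed=150)
for n,t in(('scene','s12'),('side','d12')): snap(bot,n,t)
bot.move_linear([442.1,170.6,150],feed=80)
print(bot.current_ft_force())
bot.move_linear([442.1,170.6,138],feed=30,until_force=8)
z=138
for z in (136,135,134.5,134,133.5,133,132.5):
    F=bot.current_ft_force()[2]
    r=bot.move_linear([442.1,170.6,z],feed=10,until_force=max(20-F,3));f=bot.current_ft_force()
    print(z,r,bot.current_tcp_pos(),f)
    if f[2]>15: break
print(bot.current_time_s())
crop('s12',260,205,330,305,5,'s12a');crop('d12',310,205,370,285,5,'d12a')
a,b=cv2.imread('pics/s12a.png'),cv2.imread('pics/d12a.png');b=cv2.copyMakeBorder(b,0,100,0,0,0);cv2.imwrite('pics/m12.png',np.hstack([a,b]))
```

```text
[ 0.26 -0.57  0.47]
136 False [442.1  170.6  136.01] [-0.07 -0.48  0.07]
135 False [442.36 170.44 135.43] [-2.16 -1.12  4.14]
134.5 False [442.38 170.45 135.4 ] [-3.05 -2.01  9.69]
134 False [442.4  170.47 135.37] [-4.62 -1.58 13.71]
133.5 False [442.43 170.48 135.35] [-7.72 -2.41 18.67]
46.075
```

View pics/m12.png

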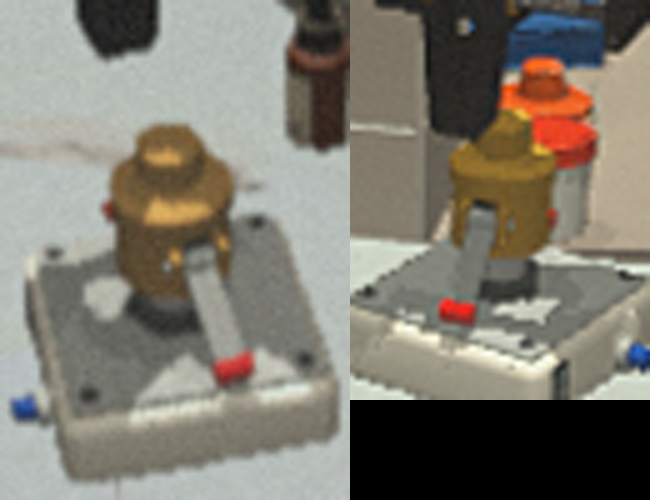

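The knob top is rigid at 135.4 mm, where 135 is expected, so the cap is home. I have time for one more gentle re-press of B to confirm its stop.

Run:
```python
from h import *
from cell import bot
np.set_printoptions(precision=2,suppress=True)
bot.move_linear([442.1,170.6,146],feed=60)
u=-np.array([.203,.979,0]);o=np.array([442.1,170.6,0]);p=o+u*50.5
bot.move_linear([p[0],p[1],146],feed=90)
r=bot.move_linear([p[0],p[1],80],feed=50,until_force=9)
print(r,bot.current_tcp_pos(),bot.current_ft_force(),bot.current_time_s())
z=80
while z>68 and bot.current_time_s()<52.5:
    z-=1;F=np.linalg.norm(bot.current_ft_force())
    r=bot.move_linear([p[0],p[1],z],feed=8,until_force=max(21-F,4))
    q=bot.current_tcp_pos();f=bot.current_ft_force();print(z,r,'rad %.2f z %.2f'%((q-o)@u,q[2]),f)
    if np.linalg.norm(f)>17.5: break
print(bot.current_time_s())
```

```text
False [432.13 121.17  80.32] [-0.37  0.19 -1.43] 48.6083
79 False rad 50.46 z 79.24 [-0.07 -0.21  0.81]
78 False rad 50.46 z 78.50 [-1.82 -0.22  5.01]
77 False rad 50.39 z 77.80 [-1.41 -0.6   7.15]
76 False rad 50.44 z 77.06 [-2.06 -1.81  9.95]
75 False rad 50.50 z 76.48 [-4.   -2.66 13.76]
74 True rad 50.70 z 76.34 [-4.54 -2.19 10.82]
73 True rad 50.69 z 76.28 [-3.87 -1.91 11.29]
72 True rad 50.86 z 76.12 [-3.12 -3.   10.13]
71 True rad 51.06 z 75.91 [-3.06 -2.13 10.9 ]
70 True rad 51.13 z 75.84 [-3.43 -1.12 10.88]
69 True rad 51.25 z 75.65 [-3.3  -1.99 10.99]
68 True rad 51.39 z 75.52 [-2.87 -2.15 10.19]
52.2
```

Run:
```python
from h import *
from cell import bot
np.set_printoptions(precision=2,suppress=True)
p=bot.current_tcp_pos()
bot.move_linear([p[0],p[1]-1,150],feed=130)
bot.move_linear([441.8,171,195],feed=120)
for n,t in(('wrist','w13'),('scene','s13'),('side','d13')): snap(bot,n,t)
print(bot.current_tcp_pos(),bot.current_ft_force(),bot.current_time_s())
u=-np.array([.203,.979,0]);o=np.array([442.1,170.6,71.])
for th in (1.3,1.4,1.48,1.55):
    a=np.radians(40)-th; P=o+u*(24+48*np.cos(a))+np.array([0,0,20+48*np.sin(a)])
    print(th,proj(load('w13'),P))
crop('w13',250,130,390,290,3.5,'w13a');crop('s13',260,205,330,305,4,'a1');crop('d13',310,205,370,285,4,'a2')
i=[cv2.imread(f'pics/{n}.png') for n in('w13a','a1','a2')]
i=[cv2.copyMakeBorder(k,0,560-k.shape[0],0,0,0) for k in i]
o=np.hstack(i);cv2.imwrite('pics/m13.png',cv2.resize(o,(800,int(560*800/o.shape[1]))))
```

```text
[441.31 170.51 194.27] [ 0.02 -0.04  0.23] 53.8
1.3 [[320.53 138.56]]
1.4 [[320.53 142.68]]
1.48 [[320.53 146.27]]
1.55 [[320.52 149.59]]
```

View pics/m13.png

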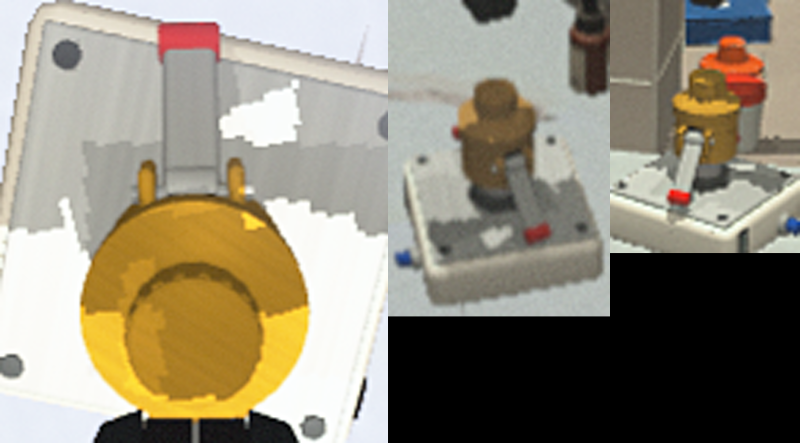

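View pics/s13.png

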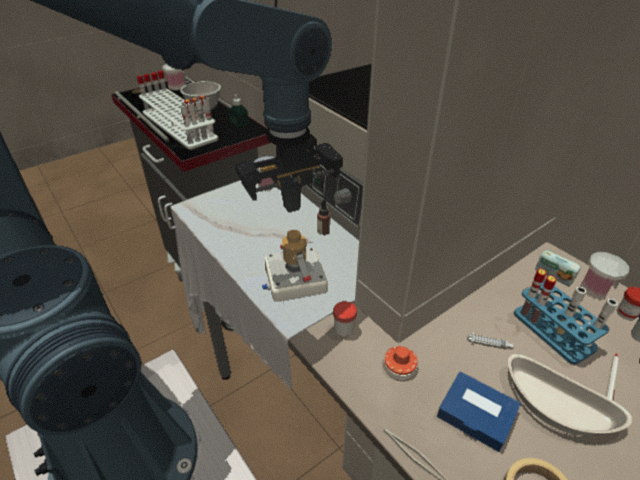

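The final views show both arms down, with B's tip at about (306,278) in the scene and A's at (332,267) in the side view. The bystanders haven't moved and the gripper is clear, so I'm handing in.

```bash
python3 -c "
from cell import bot
bot.job_done(); print(bot.current_time_s())"
```

```text
the job is handed in; nothing more can be done
the job is handed in; nothing more can be done
```

The cap is seated on the adaptor with both cam arms swung down to their stops, and I handed the job in at about 54 s with the gripper clear.

**Seating:** I took the cap by its knob and pressed it on until it met a hard stop at about 24 N. Its mouth was then at 70.9 mm, where home is 71 mm. I let go and closed the +y-side arm first, then the other. I kept the arm presses to about 17–19 N; the limit is 25 N.

**Last checks:**
- **Cap home:** after both arms were down, pressing on the knob top at about 19 N showed it rigid at 135.4 mm, where 135 mm is expected.
- **Arms closed:** the final pictures show both arms down, at about 1.45–1.5 rad by eye. They did not spring back after I re-pressed each one.
- **Bystanders:** the cup, timer and bottle look unmoved in the scene view.

**What disagreed:**
- **Arm heights:** the +y arm gave softly under load, about 4 N/mm, and went lower than the other. On re-pressing, the two arms met the finger at about 76.7 mm and 79 mm. I read this as the cap rocking slightly in its 1 mm slack, not as an arm left open, but could not confirm that.
- **Closing angles:** camera accuracy limits these readings to roughly ±0.05 rad.

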